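# Press a pin home with bench-mounted locking pliers, then release them

### The job

Squeeze the handles of the bench-mounted locking pliers together until they snap over centre and stay locked by themselves, so that the jaw presses the pin home into the block. Then pull the release lever outward until the pliers pop open, and leave them open, lever let go. Work gently, feeling for the snap rather than forcing the handles, and leave everything else on the bench where it lies.

Things in the scene. Friction and masses are not known exactly. Their poses are not given: they have to be found in the camera images.
- clamp: Steel locking pliers on their side, bolted by a plate 340 x 220 x 12 mm to the bench; all parts move in a level plane 50 mm over the bench. Origin at bench level below the pliers' body; x runs from handles to jaws (away from the robot), y left, z up. Block and fixed jaw at x 18 to 93, y -36 to -6 mm; moving jaw left of them. A hand load above 30 N on any part of the pliers bends it.
- fixed_handle (a point): Middle of the fixed handle, which never moves: a bar 135 mm long, 12 wide, z 39 to 61 mm, clamp frame x -145 to -10, y -12 mm.
- handle_hinge (a point): Upright hinge axis of the moving handle, clamp frame (-10, 16) mm, 50 mm over the bench. The handle stands 0.30 rad open from parallel with the fixed handle and closes toward it, clockwise seen from above. It locks at 0.11 rad short of to 0.08 rad past parallel, depending on the adjusting screw, whose setting is not known. Short of over centre it springs back open.
- handle_grip (a point): Where to squeeze or push the moving handle: mid-bar, 110 mm behind its hinge; bar 12 mm wide, z 39 to 61 mm, ending 26 mm farther back. Clamp y 48 mm open, 7 to 28 locked. Resistance here rises to 8-15 N, falls to nothing at centre, then the handle runs on alone 4 mm to a hard stop and stays locked. Where this comes must be felt.
- lever_tip (a point): Centre of the upright round stud (12 mm across, z 37 to 63 mm) at the tail of the thin release lever, hinged 50 mm before it behind the fixed handle, its clamp y anywhere from -25 to 32 mm. The lever lies loosely, with up to 14 mm of slack. With the pliers locked, push the stud's +y side outward (to -y): 1 N through the slack, then 2 to 6 N over about 12 mm until the handle pops open. Hard stop 12 mm farther.
- pin_head (a point): Centre of the outer face of the 8 mm pin started in the aluminium block between the jaws (block face at clamp y -6 mm); it moves along the clamp's y. At the start clamp y 0 to +2 mm; locking the pliers presses it home to between -1.5 and -7 mm.
- wrench_mid (a point): Bystander, leave alone: open-ended wrench, 150 mm, lying on the base plate beside the fixed handle; point about its middle.
- hammer_mid (a point): Bystander, leave alone: hammer on the bench at the left; point about its middle.
- screwdriver_mid (a point): Bystander, leave alone: screwdriver on the bench at the right; point about its middle.
- tape_mid (a point): Bystander, leave alone: roll of blue tape, 90 mm across; point about its middle.
- bar_mid (a point): Bystander, leave alone: flat aluminium bar, 180 x 35 x 12 mm; point about its middle.
- tin_mid (a point): Bystander, leave alone: steel tin, 50 mm across, 60 high, standing on the base plate by the fixed jaw; point about its middle.
- dowel_mid (a point): Bystander, leave alone: spare brass dowel, 16 x 40 mm, standing on the base plate by the jaws; point about its middle.

How it is judged:
By the outcome, as a careful person would: the job done as asked, in the order asked, and still so for the second after the job is handed in, with the robot touching nothing.
It also fails if it takes over 58 s, if anything falls off the work surface, if the arm or the gripper's body presses on something with over 40 N, if the wrist force passes 120 N, or if a joint passes its speed limit or range.

### The arm

A 6-joint arm with a two-finger parallel gripper is mounted at the origin on the work surface. World frame = base frame: x ahead of the robot, y to its left, z up, the work surface at z = 0. Lengths are in m, angles in rad, forces in N, time in s.
With the tool pointing down it reaches from about 0.35 to 0.975 m from the base axis. Payload 4.9 kg.
Tool frame: the origin (TCP) lies midway between the tips of the shut fingers; the grasp point (between the pads) lies 19 mm behind it; z points along the fingers, y is the line along which they close (so a half turn about z gives the same grasp; the last joint's range is limited). The gripper opens to 85 mm and grips with 20 to 120 N. Pads are 22 mm wide; open, the fingers measure 114 mm over their backs; the gripper's body (76 mm by 85 mm) begins 54 mm behind the grasp point. The pads swing forward as they close: fully open they stand 13 mm farther back than shut.
Start: joints at [1.037, 0.053, 1.613, -0, 1.476, -0.119], TCP at [0.252, 0.572, 0.231] pointing down, gripper open.
Joint ranges: [-3.01, 3.01], [-1.01, 2.22], [0.06, 2.58], [-1.02, 4.17], [0.09, 2.62], [-3.14, 3.14]. Speed limits (rad/s): [2.57, 2.57, 3.14, 3.14, 3.14, 3.14].

### API

Orientations are given as a unit quaternion [w, x, y, z].
In Python, from workcell import bot, imaging gives the robot as it stands. The module is installed in compiled form; this text tells all that it offers.
- The arm moves only by the tool apply_moves, never from a script. Its argument "commands" is a list of rows, each an object of numbers: "hand": the closure, from 0 (fully open) to 1 (shut); "tx", "ty", "tz": the shift along the tool's x, y, z in mm; "rx", "ry", "rz": the turn, a rotation vector about the tool's x, y, z in degrees. In form: [{"hand": .., "tx": .., "ty": .., "tz": .., "rx": .., "ry": .., "rz": ..}, ...]. A call has 1 to 12 rows; each row shifts and turns the commanded pose from where the row before left it, along the tool's axes as they then stand; what a row does not reach is not made up. A row lasts 1/12 s, in which the tool goes at most 41.7 mm and 7.16 degrees, less where a joint would pass 70% of its speed; a pose out of reach is approached as far as the arm can. A call is refused whole if a number of a shift passes 41.7 or a number of a turn 7.16, either way. A call with a gripper value outside its range is refused whole. The fingers move at their own pace and stop on an object; "newtons" is the grip in N (left out, the last holds). Time passes only in rows, so rows that do not move let the fingers close. It gives the time, the measured TCP pose, the force, the opening and the grip force at its end, in the units of the state.
- bot.get_obs(): the state, without advancing time (a new reading comes with each control period).
- imaging.capture(name): name is "scene" or "top" or "wrist"; returns the picture (420x560x3 uint8, blue, green, red); there is no depth.
- imaging.camera_params(name): a dict with "camera_matrix" (3x3 intrinsics, pixels), "D" ([k1, k2, p1, p2, k3] as OpenCV has them; the pictures are not rectified), "rvec" (rotation vector, rad) and "tvec" (3), from world to camera coordinates, as OpenCV has them; the wrist camera has in their place "mount" (4x4, takes a point from camera to tool coordinates, whose origin is the TCP and whose axes are the flange's). Camera axes: x right, y down, z forward; pixel columns grow to the right and rows downward; lengths in m; the calibration is good to about 2 mm. A picture is of the moment at which its call begins: read the wrist's pose just before it. camera_params takes no time and is no camera call.
- bot.finish_job(): hands the job in; it is judged then, once.
The state is a dict: "t": time; "joints": joint angles; "joint_velocities": joint speeds; "joint_torque": joint torques, N m; "eef_pos": TCP position; "orientation": TCP orientation; "ft_force": force on the tool from outside, world axes, zero at the start; "torque": the same for the moment, N m; "width": finger opening in m; "grip_force": force on a finger pad.
Only numpy, scipy, OpenCV 4.12 (cv2) and the standard library are available. Lean on these libraries where they do the work, as an engineer would, in place of code of your own. Each camera call takes 0.05 s, during which the arm holds its last target. There are 200 camera calls.

## Working session

There is one attempt and no reset: what is moved stays moved. The work goes in short steps, Python scripts to look and compute and a tool call to move; the robot and the scene stay as the last step left them, time stands still between calls to the robot, and variables do not carry over. Pictures are saved under pics/ and viewed, at most 10 in all, crops included, and the job is handed in when it is done.

Besides the shell and the picture viewer there is one more tool, called after "Call:" as name(argument=value, ...) on one line, values as JSON. apply_moves: Moves the arm, as the interface text tells. Its arguments: {"type":"object","properties":{"commands":{"type":"array","items":{"type":"object","properties":{"hand":{"type":"number"},"tx":{"type":"number"},"ty":{"type":"number"},"tz":{"type":"number"},"rx":{"type":"number"},"ry":{"type":"number"},"rz":{"type":"number"}}}},"newtons":{"type":"number"}},"required":["commands"]}

```bash
mkdir -p pics; python3 - <<'E'
from workcell import bot, imaging
import cv2,json,numpy as np
o=bot.get_obs();print({k:np.round(o[k],3).tolist() for k in ['t','eef_pos','orientation','ft_force','width']})
for n in ['top','scene']:
    im=imaging.capture(n);cv2.imwrite(f'pics/{n}0.png',im)
for n in ['top','scene','wrist']:print(n,{k:np.round(v,4).tolist() for k,v in imaging.camera_params(n).items()})
E
```

```text
{'t': 0.0, 'eef_pos': [0.252, 0.571, 0.23], 'orientation': [-0.0, 0.206, 0.979, -0.001], 'ft_force': [-0.602, 0.666, 0.383], 'width': 0.085}
top {'camera_matrix': [[380.1558, 0.0, 274.5873], [0.0, 380.1558, 207.282], [0.0, 0.0, 1.0]], 'D': [-0.0711, 0.0, 0.0, 0.0, 0.0], 'rvec': [2.1011, -2.1363, 0.1696], 'tvec': [0.0253, 0.6102, 1.0274]}
scene {'camera_matrix': [[402.5858, 0.0, 279.8115], [0.0, 402.5858, 210.366], [0.0, 0.0, 1.0]], 'D': [0.0279, 0.0, 0.0, 0.0, 0.0], 'rvec': [2.2284, 0.7006, -0.3322], 'tvec': [-0.4945, -0.1838, 1.2763]}
wrist {'camera_matrix': [[340.4069, 0.0, 279.8337], [0.0, 340.4069, 209.4302], [0.0, 0.0, 1.0]], 'D': [-0.0073, 0.0, 0.0, 0.0, 0.0], 'mount': [[-0.0001, -0.9485, -0.3167, 0.0816], [1.0, -0.0001, -0.0001, -0.0017], [0.0, -0.3167, 0.9485, -0.1415], [0.0, 0.0, 0.0, 1.0]]}
```

View pics/top0.png

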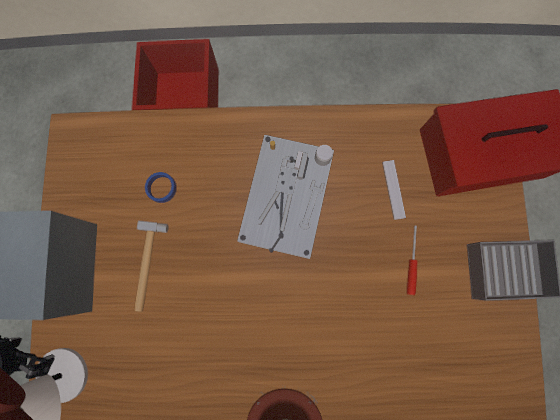

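View pics/scene0.png

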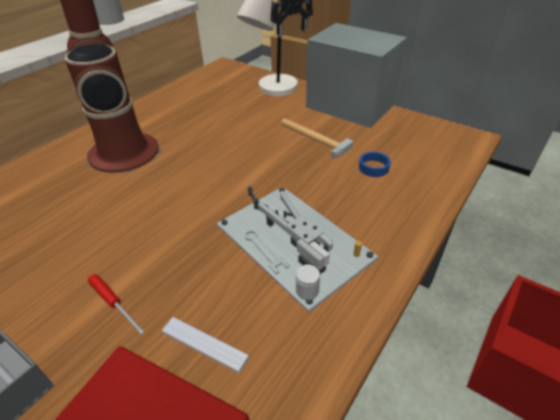

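The top view shows the plate with bolts near (268,140), (243,238) and (307,253). The handles run from about (290,185) down to (265,220) and (283,235), and the lever stud is near (272,250).

```bash
cat > h.py <<'E'
import cv2,numpy as np
from workcell import bot, imaging
from scipy.spatial.transform import Rotation as R
def pose():
    o=bot.get_obs();q=o['orientation'];T=np.eye(4)
    T[:3,:3]=R.from_quat([q[1],q[2],q[3],q[0]]).as_matrix();T[:3,3]=o['eef_pos'];return T
def cam(name,T=None):
    p=imaging.camera_params(name);K=np.array(p['camera_matrix']);D=np.array(p['D'])
    if name=='wrist': C=(pose() if T is None else T)@np.array(p['mount'])
    else:
        C=np.eye(4);r=cv2.Rodrigues(np.array(p['rvec'],float))[0];C[:3,:3]=r.T;C[:3,3]=-r.T@np.array(p['tvec']).ravel()
    return K,D,C
def ray(c,uv,z):
    K,D,C=c;n=cv2.undistortPoints(np.array(uv,float).reshape(-1,1,2),K,D).reshape(-1,2)
    d=np.c_[n,np.ones(len(n))]@C[:3,:3].T;s=(z-C[2,3])/d[:,2];return C[:3,3]+d*s[:,None]
def proj(c,P):
    K,D,C=c;W=np.linalg.inv(C);return cv2.projectPoints(np.array(P,float).reshape(-1,1,3),cv2.Rodrigues(W[:3,:3])[0],W[:3,3],K,D)[0].reshape(-1,2)
E
python3 - <<'E'
from h import *
c=cam('top')
P=ray(c,[(268,140),(243,238),(307,253),(266,136),(333,148),(310,258),(239,241)],.012);print(P.round(3))
print(ray(c,[(298,175),(265,220),(283,235),(272,250)],.05).round(3))
im=cv2.imread('pics/top0.png')[125:265,225:345];cv2.imwrite('pics/topc.png',cv2.resize(im,None,fx=4.2,fy=4.2,interpolation=cv2.INTER_CUBIC))
E
```

```text
[[ 0.828  0.033  0.012]
 [ 0.529  0.11   0.012]
 [ 0.482 -0.076  0.012]
 [ 0.842  0.039  0.012]
 [ 0.799 -0.165  0.012]
 [ 0.467 -0.084  0.012]
 [ 0.52   0.122  0.012]]
[[ 0.705 -0.054  0.05 ]
 [ 0.575  0.043  0.05 ]
 [ 0.531 -0.007  0.05 ]
 [ 0.49   0.024  0.05 ]]
```

View pics/topc.png

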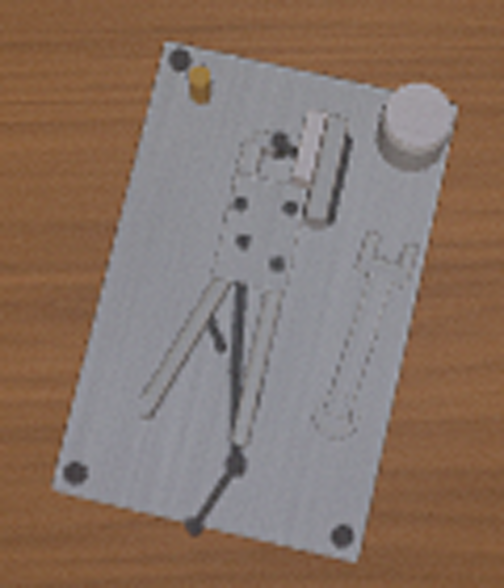

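The crop shows the moving handle's end at (148,412), the fixed handle's end at (240,440), the lever hinge at (235,463) and the stud at (195,527). The clamp yaw is about -0.245 rad. I'll move above it, going sideways first to clear the grey box.

Call:
apply_moves(commands=[{"hand": 1,"tx": -10.5,"ty": -24},{"hand": 1,"tx": -10.5,"ty": -24},{"hand": 1,"tx": -10.5,"ty": -24},{"hand": 1,"tx": -10.5,"ty": -24},{"hand": 1,"tx": -10.5,"ty": -24},{"hand": 1,"tx": -10.5,"ty": -24},{"hand": 1,"tx": -10.5,"ty": -24},{"hand": 1,"tx": -10.5,"ty": -24},{"hand": 1,"tx": -10.5,"ty": -24},{"hand": 1,"tx": -10.5,"ty": -24},{"hand": 1,"tx": -10.5,"ty": -24},{"hand": 1,"tx": -10.5,"ty": -24}], newtons=20)

```text
invalid input
```

Call:
apply_moves(commands=[{"hand": 1,"tx": -36,"ty": -11},{"hand": 1,"tx": -36,"ty": -11},{"hand": 1,"tx": -36,"ty": -11},{"hand": 1,"tx": -36,"ty": -11},{"hand": 1,"tx": -36,"ty": -11},{"hand": 1,"tx": -36,"ty": -11},{"hand": 1,"tx": -36,"ty": -11},{"hand": 1,"tx": -36,"ty": -11},{"hand": 1,"tx": -36,"ty": -11},{"hand": 1,"tx": -36,"ty": -11,"rz": -4.7},{"hand": 1,"rz": -4.7},{"hand": 1},{"hand": 1}])

```text
invalid input
```

Call:
apply_moves(commands=[{"hand": 1,"tx": -36,"ty": -11},{"hand": 1,"tx": -36,"ty": -11},{"hand": 1,"tx": -36,"ty": -11},{"hand": 1,"tx": -36,"ty": -11},{"hand": 1,"tx": -36,"ty": -11},{"hand": 1,"tx": -36,"ty": -11},{"hand": 1,"tx": -36,"ty": -11},{"hand": 1,"tx": -36,"ty": -11},{"hand": 1,"tx": -36,"ty": -11,"rz": -4.7},{"hand": 1,"rz": -4.7},{"hand": 1},{"hand": 1}])

```text
invalid input
```

```bash
python3 - <<'E'
from h import *
T=pose();np.save('T1.npy',T);im=imaging.capture('wrist');print(T.round(3),bot.get_obs()['t'],bot.get_obs()['ft_force'])
cv2.imwrite('pics/w1raw.png',im);cv2.imwrite('pics/w1.png',cv2.resize(im,(800,600),interpolation=cv2.INTER_CUBIC))
E
```

```text
[[-0.915  0.403 -0.001  0.252]
 [ 0.403  0.915 -0.002  0.572]
 [ 0.    -0.002 -1.     0.23 ]
 [ 0.     0.     0.     1.   ]] 0.15 [-0.06303086  0.23668335  0.81277607]
```

View pics/w1.png

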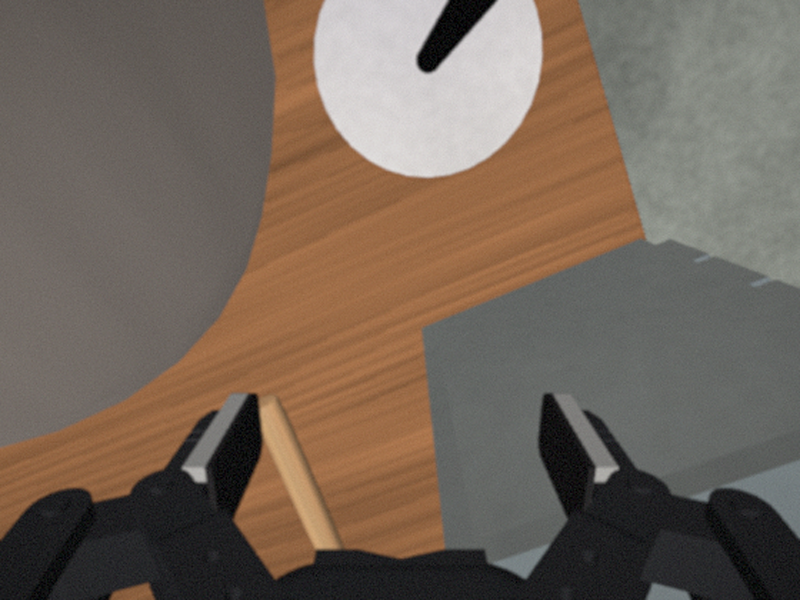

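Only bench, lamp and box are in view, because the moves were refused. I'll try again with complete rows.

Call:
apply_moves(commands=[{"hand": 0,"tx": -10.5,"ty": -24,"tz": 0,"rx": 0,"ry": 0,"rz": 0},{"hand": 0,"tx": -10.5,"ty": -24,"tz": 0,"rx": 0,"ry": 0,"rz": 0},{"hand": 0,"tx": -10.5,"ty": -24,"tz": -10,"rx": 0,"ry": 0,"rz": 0},{"hand": 0,"tx": -10.5,"ty": -24,"tz": -10,"rx": 0,"ry": 0,"rz": 0},{"hand": 0,"tx": -10.5,"ty": -24,"tz": -10,"rx": 0,"ry": 0,"rz": 0},{"hand": 0,"tx": -10.5,"ty": -24,"tz": -10,"rx": 0,"ry": 0,"rz": 0},{"hand": 0,"tx": -10.5,"ty": -24,"tz": -10,"rx": 0,"ry": 0,"rz": 0},{"hand": 0,"tx": -10.5,"ty": -24,"tz": 0,"rx": 0,"ry": 0,"rz": 0},{"hand": 0,"tx": -10.5,"ty": -24,"tz": 0,"rx": 0,"ry": 0,"rz": 0},{"hand": 0,"tx": -10.5,"ty": -24,"tz": 0,"rx": 0,"ry": 0,"rz": 0},{"hand": 0,"tx": -10.5,"ty": -24,"tz": 0,"rx": 0,"ry": 0,"rz": 0},{"hand": 0,"tx": -10.5,"ty": -24,"tz": 0,"rx": 0,"ry": 0,"rz": 0}])

```text
t: 1.15
eef_pos: [0.2507, 0.2564, 0.2809]
orientation: [-0.0, 0.206, 0.979, -0.0]
ft_force: [-0.5, -0.4, -0.3]
width: 0.0854
grip_force: 0.0
```

Call:
apply_moves(commands=[{"hand": 0,"tx": -38,"ty": -9,"tz": 0,"rx": 0,"ry": 0,"rz": 0},{"hand": 0,"tx": -38,"ty": -9,"tz": 0,"rx": 0,"ry": 0,"rz": 0},{"hand": 0,"tx": -38,"ty": -9,"tz": 0,"rx": 0,"ry": 0,"rz": 0},{"hand": 0,"tx": -38,"ty": -9,"tz": 0,"rx": 0,"ry": 0,"rz": 0},{"hand": 0,"tx": -38,"ty": -9,"tz": 0,"rx": 0,"ry": 0,"rz": 0},{"hand": 0,"tx": -38,"ty": -9,"tz": 0,"rx": 0,"ry": 0,"rz": 0},{"hand": 0,"tx": -38,"ty": -9,"tz": 0,"rx": 0,"ry": 0,"rz": 0},{"hand": 0,"tx": -38,"ty": -9,"tz": 0,"rx": 0,"ry": 0,"rz": 0},{"hand": 0,"tx": -38,"ty": -9,"tz": 0,"rx": 0,"ry": 0,"rz": 0},{"hand": 0,"tx": -38,"ty": -9,"tz": 0,"rx": 0,"ry": 0,"rz": -5},{"hand": 0,"tx": -38,"ty": -9,"tz": 0,"rx": 0,"ry": 0,"rz": -4.5},{"hand": 0,"tx": -38,"ty": -5,"tz": 0,"rx": 0,"ry": 0,"rz": 0}])

```text
t: 2.15
eef_pos: [0.6324, -0.0151, 0.2807]
orientation: [-0.0, 0.124, 0.992, -0.0]
ft_force: [-0.1, 0.2, 2.0]
width: 0.0854
grip_force: 0.0
```

```bash
python3 - <<'E'
from h import *
T=pose();np.save('T1.npy',T);im=imaging.capture('wrist');print(T.round(3),bot.get_obs()['t'],bot.get_obs()['ft_force'])
cv2.imwrite('pics/w1raw.png',im);cv2.imwrite('pics/w2.png',cv2.resize(im,(800,600),interpolation=cv2.INTER_CUBIC))
E
```

```text
[[-0.969  0.246 -0.001  0.632]
 [ 0.246  0.969 -0.    -0.015]
 [ 0.001 -0.001 -1.     0.281]
 [ 0.     0.     0.     1.   ]] 2.2 [-0.13438527 -1.57822051 -1.16851191]
```

View pics/w2.png

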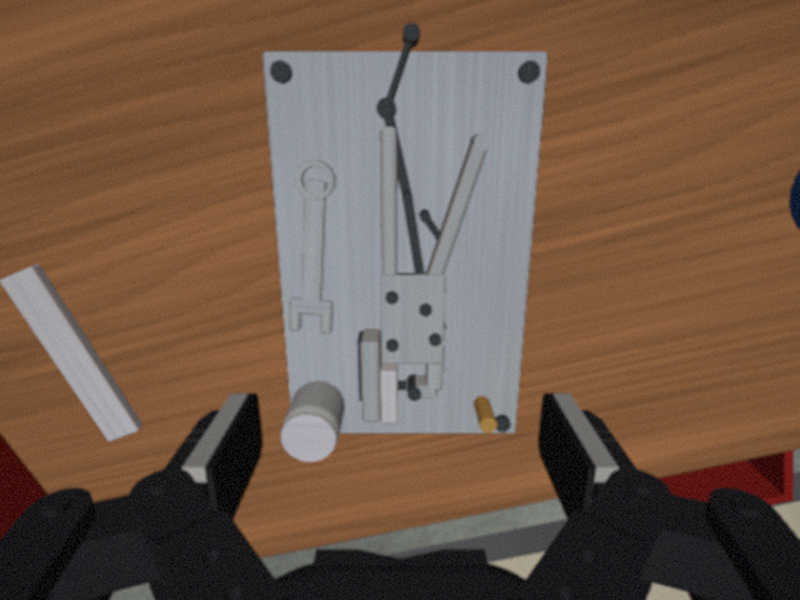

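The plate is squarely in view. The stud is at (411,32), the lever hinge at (386,107), the fixed handle end at (389,129), the moving handle end at (480,138) and the hinge near (433,285). The tool already lines up with the clamp.

```bash
cat >> h.py <<'E'
YAW=None
E
python3 - <<'E'
from h import *
T=np.load('T1.npy');c=cam('wrist',T)
s=560/800
pl=ray(c,np.array([(264,53),(546,53),(517,433)])*s,.012)
v=(pl[2]-pl[1])[:2];lft=(pl[1]-pl[0])[:2];print(np.arctan2(lft[1],lft[0])-np.pi/2, np.arctan2(v[1],v[0]))
fx=ray(c,np.array([(388,130),(388,270),(411,32),(386,107),(480,138),(437,270)])*s,.061)
w=(fx[1]-fx[0])[:2];yaw=np.arctan2(w[1],w[0]);print('yaw',yaw)
# origin: fixed handle end at (-145,-12)
yaw=np.mean([yaw,np.arctan2(lft[1],lft[0])-np.pi/2]);Rz=np.array([[np.cos(yaw),-np.sin(yaw)],[np.sin(yaw),np.cos(yaw)]])
O=fx[0,:2]-Rz@[-.145,-.012];print('O',O,'yaw',yaw);np.save('clamp.npy',[*O,yaw])
print(((np.r_[fx,pl][:,:2]-O)@Rz*1000).round(1));print(fx.round(4))
print('TCP clamp',((T[:2,3]-O)@Rz*1000).round(1),'tool y yaw-90',np.arctan2(T[1,1],T[0,1])-np.pi/2)
E
```

```text
-0.24821161791875768 -0.23817819741471835
yaw -0.2557901571136235
O [ 0.68925079 -0.02804549] yaw -0.2520008875161906
[[-145.   -12. ]
 [ -43.4  -12.4]
 [-206.6    3.5]
 [-160.1  -13.3]
 [-139.9   52.9]
 [ -43.5   25.2]
 [-200.9 -107.5]
 [-201.8  107.5]
 [ 134.2  112.2]]
[[ 0.5458 -0.0035  0.061 ]
 [ 0.6441 -0.0292  0.061 ]
 [ 0.4901  0.0268  0.061 ]
 [ 0.5309 -0.001   0.061 ]
 [ 0.5669  0.0581  0.061 ]
 [ 0.6534  0.0072  0.061 ]]
TCP clamp [-58.3  -1.6] tool y yaw-90 -0.24811647003665582
```

Call:
apply_moves(commands=[{"hand": 1,"tx": 6,"ty": 10,"tz": 20,"rx": 0,"ry": 0,"rz": 0},{"hand": 1,"tx": 6,"ty": 10,"tz": 20,"rx": 0,"ry": 0,"rz": 0},{"hand": 1,"tx": 6,"ty": 10,"tz": 20,"rx": 0,"ry": 0,"rz": 0},{"hand": 1,"tx": 6,"ty": 10,"tz": 20,"rx": 0,"ry": 0,"rz": 0},{"hand": 1,"tx": 6,"ty": 10,"tz": 20,"rx": 0,"ry": 0,"rz": 0},{"hand": 1,"tx": 6,"ty": 10,"tz": 20,"rx": 0,"ry": 0,"rz": 0},{"hand": 1,"tx": 6,"ty": 10,"tz": 20,"rx": 0,"ry": 0,"rz": 0},{"hand": 1,"tx": 6,"ty": 10,"tz": 20,"rx": 0,"ry": 0,"rz": 0},{"hand": 1,"tx": 6,"ty": 10,"tz": 20,"rx": 0,"ry": 0,"rz": 0},{"hand": 1,"tx": 0,"ty": 0,"tz": 20,"rx": 0,"ry": 0,"rz": 0},{"hand": 1,"tx": 0,"ty": 0,"tz": 0,"rx": 0,"ry": 0,"rz": 0},{"hand": 1,"tx": 0,"ty": 0,"tz": 0,"rx": 0,"ry": 0,"rz": 0}])

```text
t: 3.2
eef_pos: [0.5998, 0.0878, 0.0798]
orientation: [-0.002, 0.124, 0.992, -0.0]
ft_force: [0.2, 0.2, 0.9]
width: 0.0002
grip_force: 0.0
```

```bash
cat > s.py <<'E'
from h import *
ox,oy,yaw=np.load('clamp.npy');Rz=np.array([[np.cos(yaw),-np.sin(yaw)],[np.sin(yaw),np.cos(yaw)]])
T=pose();o=bot.get_obs();f=o['ft_force'];print('t',o['t'],'clamp TCP',((T[:2,3]-[ox,oy])@Rz*1000).round(1),'z',round(T[2,3]*1000,1),'F clamp',(f[:2]@Rz).round(1),np.round(f[2],1))
E
python3 - <<'E'
import s
from h import *
im=imaging.capture('wrist');T=s.T
cv2.imwrite('pics/w3.png',cv2.resize(im,(700,525)))
E
```

```text
t 3.2 clamp TCP [-115.5   89.9] z 79.8 F clamp [0.2 0.3] 0.9
```

View pics/w3.png

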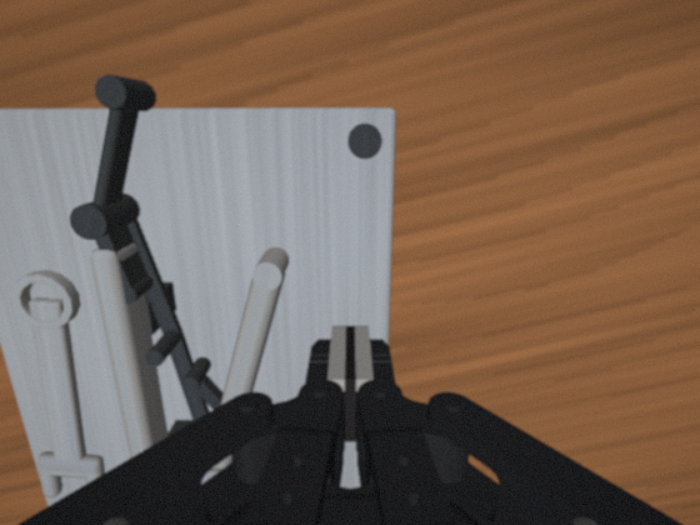

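The shut fingers are at (350,335), clear to the right of the moving handle, whose end is at (273,260). I'll go down and creep toward contact.

Call:
apply_moves(commands=[{"hand": 1,"tx": 0,"ty": 0,"tz": 12,"rx": 0,"ry": 0,"rz": 0},{"hand": 1,"tx": 0,"ty": 0,"tz": 12,"rx": 0,"ry": 0,"rz": 0},{"hand": 1,"tx": 0,"ty": 0,"tz": 12,"rx": 0,"ry": 0,"rz": 0},{"hand": 1,"tx": 0,"ty": -2,"tz": 10,"rx": 0,"ry": 0,"rz": 0},{"hand": 1,"tx": 0,"ty": -2,"tz": 0,"rx": 0,"ry": 0,"rz": 0},{"hand": 1,"tx": 0,"ty": -2,"tz": 0,"rx": 0,"ry": 0,"rz": 0},{"hand": 1,"tx": 0,"ty": -2,"tz": 0,"rx": 0,"ry": 0,"rz": 0},{"hand": 1,"tx": 0,"ty": -2,"tz": 0,"rx": 0,"ry": 0,"rz": 0},{"hand": 1,"tx": 0,"ty": 0,"tz": 0,"rx": 0,"ry": 0,"rz": 0}])

```text
t: 4.0
eef_pos: [0.5992, 0.0776, 0.0361]
orientation: [0.001, 0.124, 0.992, 0.0]
ft_force: [0.3, 0.0, 1.1]
width: 0.0001
grip_force: 0.0
```

Call:
apply_moves(commands=[{"hand": 1,"tx": 0,"ty": -1,"tz": 0,"rx": 0,"ry": 0,"rz": 0},{"hand": 1,"tx": 0,"ty": -1,"tz": 0,"rx": 0,"ry": 0,"rz": 0},{"hand": 1,"tx": 0,"ty": -1,"tz": 0,"rx": 0,"ry": 0,"rz": 0},{"hand": 1,"tx": 0,"ty": -1,"tz": 0,"rx": 0,"ry": 0,"rz": 0},{"hand": 1,"tx": 0,"ty": 0,"tz": 0,"rx": 0,"ry": 0,"rz": 0}])

```text
t: 4.42
eef_pos: [0.5977, 0.074, 0.0354]
orientation: [0.0, 0.124, 0.992, -0.0]
ft_force: [-0.2, -0.6, -0.0]
width: 0.0002
grip_force: 0.0
```

Call:
apply_moves(commands=[{"hand": 1,"tx": 0,"ty": -1,"tz": 0,"rx": 0,"ry": 0,"rz": 0},{"hand": 1,"tx": 0,"ty": -1,"tz": 0,"rx": 0,"ry": 0,"rz": 0},{"hand": 1,"tx": 0,"ty": -1,"tz": 0,"rx": 0,"ry": 0,"rz": 0},{"hand": 1,"tx": 0,"ty": -1,"tz": 0,"rx": 0,"ry": 0,"rz": 0},{"hand": 1,"tx": 0,"ty": 0,"tz": 0,"rx": 0,"ry": 0,"rz": 0}])

```text
t: 4.83
eef_pos: [0.5967, 0.0701, 0.0353]
orientation: [-0.0, 0.124, 0.992, -0.0]
ft_force: [0.1, -1.2, -0.2]
width: -0.0001
grip_force: 0.0
```

Call:
apply_moves(commands=[{"hand": 1,"tx": 0,"ty": -1,"tz": 0,"rx": 0,"ry": 0,"rz": 0},{"hand": 1,"tx": 0,"ty": -1,"tz": 0,"rx": 0,"ry": 0,"rz": 0},{"hand": 1,"tx": 0,"ty": -1,"tz": 0,"rx": 0,"ry": 0,"rz": 0},{"hand": 1,"tx": 0,"ty": -1,"tz": 0,"rx": 0,"ry": 0,"rz": 0},{"hand": 1,"tx": 0,"ty": 0,"tz": 0,"rx": 0,"ry": 0,"rz": 0}])

```text
t: 5.25
eef_pos: [0.5954, 0.0674, 0.0353]
orientation: [-0.0, 0.124, 0.992, 0.001]
ft_force: [-0.2, 5.3, 0.6]
width: 0.0002
grip_force: 2.2
```

Call:
apply_moves(commands=[{"hand": 1,"tx": 0,"ty": -1,"tz": 0,"rx": 0,"ry": 0,"rz": 0},{"hand": 1,"tx": 0,"ty": -1,"tz": 0,"rx": 0,"ry": 0,"rz": 0},{"hand": 1,"tx": 0,"ty": -1,"tz": 0,"rx": 0,"ry": 0,"rz": 0},{"hand": 1,"tx": 0,"ty": -1,"tz": 0,"rx": 0,"ry": 0,"rz": 0},{"hand": 1,"tx": 0,"ty": 0,"tz": 0,"rx": 0,"ry": 0,"rz": 0}])

```text
t: 5.67
eef_pos: [0.5941, 0.0645, 0.0352]
orientation: [-0.001, 0.124, 0.992, 0.002]
ft_force: [-1.6, 8.1, 1.0]
width: -0.0001
grip_force: 3.4
```

Call:
apply_moves(commands=[{"hand": 1,"tx": 0,"ty": -1,"tz": 0,"rx": 0,"ry": 0,"rz": 0},{"hand": 1,"tx": 0,"ty": -1,"tz": 0,"rx": 0,"ry": 0,"rz": 0},{"hand": 1,"tx": 0,"ty": -1,"tz": 0,"rx": 0,"ry": 0,"rz": 0},{"hand": 1,"tx": 0,"ty": -1,"tz": 0,"rx": 0,"ry": 0,"rz": 0},{"hand": 1,"tx": 0,"ty": 0,"tz": 0,"rx": 0,"ry": 0,"rz": 0}])

```text
t: 6.08
eef_pos: [0.5928, 0.0616, 0.0351]
orientation: [-0.001, 0.124, 0.992, 0.003]
ft_force: [-1.3, 11.1, 1.2]
width: 0.0003
grip_force: 4.6
```

```bash
python3 s.py
```

```text
t 6.0833 clamp TCP [-115.8   62.7] z 35.1 F clamp [-4.  10.4] 1.2
```

Call:
apply_moves(commands=[{"hand": 1,"tx": 0,"ty": -1,"tz": 0,"rx": 0,"ry": 0,"rz": 0},{"hand": 1,"tx": 0,"ty": -1,"tz": 0,"rx": 0,"ry": 0,"rz": 0},{"hand": 1,"tx": 0,"ty": -1,"tz": 0,"rx": 0,"ry": 0,"rz": 0},{"hand": 1,"tx": 0,"ty": 0,"tz": 0,"rx": 0,"ry": 0,"rz": 0}])

```text
t: 6.42
eef_pos: [0.5918, 0.059, 0.035]
orientation: [-0.002, 0.124, 0.992, 0.003]
ft_force: [-1.7, 12.1, 0.7]
width: 0.0
grip_force: 5.1
```

Call:
apply_moves(commands=[{"hand": 1,"tx": 0,"ty": -1,"tz": 0,"rx": 0,"ry": 0,"rz": 0},{"hand": 1,"tx": 0,"ty": -1,"tz": 0,"rx": 0,"ry": 0,"rz": 0},{"hand": 1,"tx": 0,"ty": -1,"tz": 0,"rx": 0,"ry": 0,"rz": 0},{"hand": 1,"tx": 0,"ty": 0,"tz": 0,"rx": 0,"ry": 0,"rz": 0}])

```text
t: 6.75
eef_pos: [0.5908, 0.0563, 0.0349]
orientation: [-0.002, 0.125, 0.992, 0.003]
ft_force: [-3.8, 14.6, 1.8]
width: -0.0001
grip_force: 5.4
```

Call:
apply_moves(commands=[{"hand": 1,"tx": 0,"ty": -1,"tz": 0,"rx": 0,"ry": 0,"rz": 0},{"hand": 1,"tx": 0,"ty": -1,"tz": 0,"rx": 0,"ry": 0,"rz": 0},{"hand": 1,"tx": 0,"ty": 0,"tz": 0,"rx": 0,"ry": 0,"rz": 0}])

```text
t: 7.0
eef_pos: [0.5902, 0.0545, 0.0348]
orientation: [-0.002, 0.124, 0.992, 0.003]
ft_force: [-3.0, 13.5, 2.2]
width: -0.0002
grip_force: 5.5
```

Call:
apply_moves(commands=[{"hand": 1,"tx": 0,"ty": -1,"tz": 0,"rx": 0,"ry": 0,"rz": 0},{"hand": 1,"tx": 0,"ty": -1,"tz": 0,"rx": 0,"ry": 0,"rz": 0},{"hand": 1,"tx": 0,"ty": 0,"tz": 0,"rx": 0,"ry": 0,"rz": 0}])

```text
t: 7.25
eef_pos: [0.5897, 0.0524, 0.0347]
orientation: [-0.002, 0.124, 0.992, 0.003]
ft_force: [-3.8, 12.7, 2.1]
width: 0.0001
grip_force: 5.5
```

```bash
python3 s.py
```

```text
t 7.25 clamp TCP [-116.5   53.1] z 34.7 F clamp [-6.9 11.4] 2.1
```

Call:
apply_moves(commands=[{"hand": 1,"tx": 0,"ty": -1,"tz": 0,"rx": 0,"ry": 0,"rz": 0},{"hand": 1,"tx": 0,"ty": -1,"tz": 0,"rx": 0,"ry": 0,"rz": 0},{"hand": 1,"tx": 0,"ty": 0,"tz": 0,"rx": 0,"ry": 0,"rz": 0}])

```text
t: 7.5
eef_pos: [0.589, 0.0504, 0.0347]
orientation: [-0.002, 0.124, 0.992, 0.003]
ft_force: [-3.7, 12.5, 2.0]
width: -0.0
grip_force: 5.3
```

Call:
apply_moves(commands=[{"hand": 1,"tx": 0,"ty": -1,"tz": 0,"rx": 0,"ry": 0,"rz": 0},{"hand": 1,"tx": 0,"ty": -1,"tz": 0,"rx": 0,"ry": 0,"rz": 0},{"hand": 1,"tx": 0,"ty": 0,"tz": 0,"rx": 0,"ry": 0,"rz": 0}])

```text
t: 7.75
eef_pos: [0.5884, 0.0482, 0.0346]
orientation: [-0.002, 0.124, 0.992, 0.003]
ft_force: [-4.6, 11.7, 2.6]
width: -0.0
grip_force: 5.0
```

Call:
apply_moves(commands=[{"hand": 1,"tx": 0,"ty": -1,"tz": 0,"rx": 0,"ry": 0,"rz": 0},{"hand": 1,"tx": 0,"ty": -1,"tz": 0,"rx": 0,"ry": 0,"rz": 0},{"hand": 1,"tx": 0,"ty": 0,"tz": 0,"rx": 0,"ry": 0,"rz": 0}])

```text
t: 8.0
eef_pos: [0.5879, 0.0459, 0.0345]
orientation: [-0.002, 0.124, 0.992, 0.002]
ft_force: [-4.3, 10.7, 2.3]
width: -0.0002
grip_force: 4.5
```

Call:
apply_moves(commands=[{"hand": 1,"tx": 0,"ty": -1,"tz": 0,"rx": 0,"ry": 0,"rz": 0},{"hand": 1,"tx": 0,"ty": -1,"tz": 0,"rx": 0,"ry": 0,"rz": 0},{"hand": 1,"tx": 0,"ty": 0,"tz": 0,"rx": 0,"ry": 0,"rz": 0}])

```text
t: 8.25
eef_pos: [0.5874, 0.0435, 0.0344]
orientation: [-0.002, 0.124, 0.992, 0.002]
ft_force: [-4.0, 9.4, 1.2]
width: -0.0001
grip_force: 3.9
```

Falling toward the centre, so I'll continue gently.

Call:
apply_moves(commands=[{"hand": 1,"tx": 0,"ty": -1,"tz": 0,"rx": 0,"ry": 0,"rz": 0},{"hand": 1,"tx": 0,"ty": -1,"tz": 0,"rx": 0,"ry": 0,"rz": 0},{"hand": 1,"tx": 0,"ty": 0,"tz": 0,"rx": 0,"ry": 0,"rz": 0}])

```text
t: 8.5
eef_pos: [0.5872, 0.0409, 0.0344]
orientation: [-0.002, 0.124, 0.992, 0.001]
ft_force: [-3.1, 6.7, 0.2]
width: -0.0001
grip_force: 2.9
```

Call:
apply_moves(commands=[{"hand": 1,"tx": 0,"ty": -1,"tz": 0,"rx": 0,"ry": 0,"rz": 0},{"hand": 1,"tx": 0,"ty": -1,"tz": 0,"rx": 0,"ry": 0,"rz": 0},{"hand": 1,"tx": 0,"ty": 0,"tz": 0,"rx": 0,"ry": 0,"rz": 0}])

```text
t: 8.75
eef_pos: [0.587, 0.0382, 0.0345]
orientation: [-0.002, 0.124, 0.992, 0.001]
ft_force: [-1.0, 3.8, -0.2]
width: 0.0002
grip_force: 1.9
```

Call:
apply_moves(commands=[{"hand": 1,"tx": 0,"ty": -1,"tz": 0,"rx": 0,"ry": 0,"rz": 0},{"hand": 1,"tx": 0,"ty": 0,"tz": 0,"rx": 0,"ry": 0,"rz": 0}])

```text
t: 8.92
eef_pos: [0.5874, 0.0365, 0.0348]
orientation: [-0.001, 0.124, 0.992, -0.0]
ft_force: [-1.4, 2.6, -1.2]
width: 0.0002
grip_force: 1.3
```

Call:
apply_moves(commands=[{"hand": 1,"tx": 0,"ty": -1,"tz": 0,"rx": 0,"ry": 0,"rz": 0},{"hand": 1,"tx": 0,"ty": 0,"tz": 0,"rx": 0,"ry": 0,"rz": 0}])

```text
t: 9.08
eef_pos: [0.5879, 0.0349, 0.0354]
orientation: [0.0, 0.124, 0.992, -0.0]
ft_force: [-0.5, 1.1, -0.4]
width: 0.0
grip_force: 0.6
```

Call:
apply_moves(commands=[{"hand": 1,"tx": 0,"ty": -1,"tz": 0,"rx": 0,"ry": 0,"rz": 0},{"hand": 1,"tx": 0,"ty": 0,"tz": 0,"rx": 0,"ry": 0,"rz": 0}])

```text
t: 9.25
eef_pos: [0.5881, 0.0336, 0.0357]
orientation: [0.001, 0.124, 0.992, -0.001]
ft_force: [-0.7, 0.4, 0.7]
width: 0.0002
grip_force: 0.0
```

```bash
python3 s.py
```

```text
t 9.25 clamp TCP [-113.3   34.5] z 35.7 F clamp [-0.8  0.2] 0.7
```

Call:
apply_moves(commands=[{"hand": 1,"tx": 0,"ty": -1,"tz": 0,"rx": 0,"ry": 0,"rz": 0},{"hand": 1,"tx": 0,"ty": -1,"tz": 0,"rx": 0,"ry": 0,"rz": 0},{"hand": 1,"tx": 0,"ty": 0,"tz": 0,"rx": 0,"ry": 0,"rz": 0}])

```text
t: 9.5
eef_pos: [0.5873, 0.032, 0.0355]
orientation: [0.0, 0.124, 0.992, -0.0]
ft_force: [-0.2, 0.7, 0.7]
width: 0.0002
grip_force: 0.0
```

Call:
apply_moves(commands=[{"hand": 1,"tx": 0,"ty": 5,"tz": 0,"rx": 0,"ry": 0,"rz": 0},{"hand": 1,"tx": 0,"ty": 10,"tz": -5,"rx": 0,"ry": 0,"rz": 0},{"hand": 1,"tx": 0,"ty": 10,"tz": -20,"rx": 0,"ry": 0,"rz": 0},{"hand": 1,"tx": 0,"ty": 10,"tz": -20,"rx": 0,"ry": 0,"rz": 0},{"hand": 1,"tx": 0,"ty": 10,"tz": -20,"rx": 0,"ry": 0,"rz": 0},{"hand": 1,"tx": 0,"ty": 0,"tz": -20,"rx": 0,"ry": 0,"rz": 0},{"hand": 1,"tx": 0,"ty": 0,"tz": -20,"rx": 0,"ry": 0,"rz": 0},{"hand": 1,"tx": 0,"ty": 0,"tz": 0,"rx": 0,"ry": 0,"rz": 0},{"hand": 1,"tx": 0,"ty": 0,"tz": 0,"rx": 0,"ry": 0,"rz": 0}])

```text
t: 10.25
eef_pos: [0.5994, 0.0769, 0.1422]
orientation: [0.002, 0.124, 0.992, 0.0]
ft_force: [0.4, -1.1, -1.3]
width: 0.0
grip_force: 0.0
```

```bash
python3 - <<'E'
import s
from h import *
im=imaging.capture('wrist');np.save('T2.npy',s.T)
cv2.imwrite('pics/w4.png',cv2.resize(im,(800,600),interpolation=cv2.INTER_CUBIC))
E
```

```text
t 10.25 clamp TCP [-113.2   79.2] z 142.2 F clamp [ 0.7 -1. ] -1.3
```

View pics/w4.png

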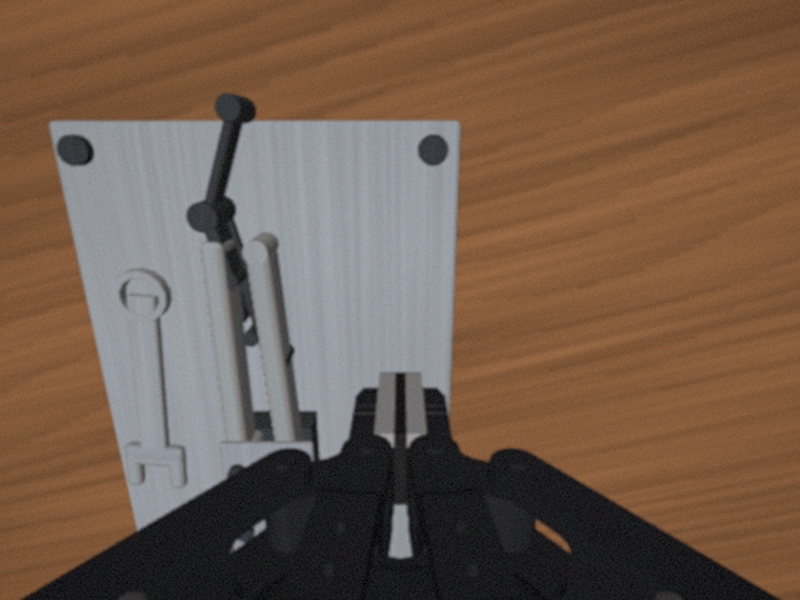

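The pliers hold locked: the handles are parallel, with ends at (213,245) and (263,243). The stud top is at (231,104).

```bash
python3 - <<'E'
import s
from h import *
c=cam('wrist',np.load('T2.npy'))
P=ray(c,np.array([(231,104),(204,215),(213,245),(263,243)])*.7,.062)
print(((P[:,:2]-[s.ox,s.oy])@s.Rz*1000).round(1))
E
```

```text
t 10.3 clamp TCP [-114.3   78.7] z 140.3 F clamp [-0.5 -0.5] -0.1
[[-207.9    5.7]
 [-160.9  -11.5]
 [-147.    -9.1]
 [-148.    14.2]]
```

Call:
apply_moves(commands=[{"hand": 1,"tx": 23,"ty": -9.5,"tz": 0,"rx": 0,"ry": 0,"rz": 0},{"hand": 1,"tx": 23,"ty": -9.5,"tz": 0,"rx": 0,"ry": 0,"rz": 0},{"hand": 1,"tx": 23,"ty": -9.5,"tz": 0,"rx": 0,"ry": 0,"rz": 0},{"hand": 1,"tx": 23,"ty": -9.5,"tz": 0,"rx": 0,"ry": 0,"rz": 0},{"hand": 1,"tx": 0,"ty": 0,"tz": 20,"rx": 0,"ry": 0,"rz": 0},{"hand": 1,"tx": 0,"ty": 0,"tz": 20,"rx": 0,"ry": 0,"rz": 0},{"hand": 1,"tx": 0,"ty": 0,"tz": 20,"rx": 0,"ry": 0,"rz": 0},{"hand": 1,"tx": 0,"ty": 0,"tz": 20,"rx": 0,"ry": 0,"rz": 0},{"hand": 1,"tx": 0,"ty": 0,"tz": 20,"rx": 0,"ry": 0,"rz": 0},{"hand": 1,"tx": 0,"ty": 0,"tz": 5,"rx": 0,"ry": 0,"rz": 0},{"hand": 1,"tx": 0,"ty": 0,"tz": 0,"rx": 0,"ry": 0,"rz": 0},{"hand": 1,"tx": 0,"ty": 0,"tz": 0,"rx": 0,"ry": 0,"rz": 0}])

```text
t: 11.3
eef_pos: [0.4992, 0.062, 0.0348]
orientation: [-0.001, 0.124, 0.992, -0.0]
ft_force: [-0.2, -0.4, -0.1]
width: 0.0
grip_force: 0.0
```

```bash
python3 s.py
```

```text
t 11.3 clamp TCP [-206.5   39.8] z 34.8 F clamp [-0.1 -0.4] -0.1
```

Call:
apply_moves(commands=[{"hand": 1,"tx": 0,"ty": -2,"tz": 0,"rx": 0,"ry": 0,"rz": 0},{"hand": 1,"tx": 0,"ty": -2,"tz": 0,"rx": 0,"ry": 0,"rz": 0},{"hand": 1,"tx": 0,"ty": -2,"tz": 0,"rx": 0,"ry": 0,"rz": 0},{"hand": 1,"tx": 0,"ty": -2,"tz": 0,"rx": 0,"ry": 0,"rz": 0},{"hand": 1,"tx": 0,"ty": -2,"tz": 0,"rx": 0,"ry": 0,"rz": 0},{"hand": 1,"tx": 0,"ty": -2,"tz": 0,"rx": 0,"ry": 0,"rz": 0},{"hand": 1,"tx": 0,"ty": -2,"tz": 0,"rx": 0,"ry": 0,"rz": 0},{"hand": 1,"tx": 0,"ty": 0,"tz": 0,"rx": 0,"ry": 0,"rz": 0}])

```text
t: 11.97
eef_pos: [0.4961, 0.048, 0.0353]
orientation: [0.0, 0.124, 0.992, -0.0]
ft_force: [-0.1, 0.3, -0.2]
width: 0.0
grip_force: 0.0
```

Call:
apply_moves(commands=[{"hand": 1,"tx": 0,"ty": -1,"tz": 0,"rx": 0,"ry": 0,"rz": 0},{"hand": 1,"tx": 0,"ty": -1,"tz": 0,"rx": 0,"ry": 0,"rz": 0},{"hand": 1,"tx": 0,"ty": -1,"tz": 0,"rx": 0,"ry": 0,"rz": 0},{"hand": 1,"tx": 0,"ty": -1,"tz": 0,"rx": 0,"ry": 0,"rz": 0},{"hand": 1,"tx": 0,"ty": 0,"tz": 0,"rx": 0,"ry": 0,"rz": 0}])

```text
t: 12.38
eef_pos: [0.4951, 0.0444, 0.0352]
orientation: [-0.0, 0.124, 0.992, -0.0]
ft_force: [-0.9, 0.7, 0.5]
width: 0.0001
grip_force: 0.3
```

Call:
apply_moves(commands=[{"hand": 1,"tx": 0,"ty": -1,"tz": 0,"rx": 0,"ry": 0,"rz": 0},{"hand": 1,"tx": 0,"ty": -1,"tz": 0,"rx": 0,"ry": 0,"rz": 0},{"hand": 1,"tx": 0,"ty": -1,"tz": 0,"rx": 0,"ry": 0,"rz": 0},{"hand": 1,"tx": 0,"ty": -1,"tz": 0,"rx": 0,"ry": 0,"rz": 0},{"hand": 1,"tx": 0,"ty": 0,"tz": 0,"rx": 0,"ry": 0,"rz": 0}])

```text
t: 12.8
eef_pos: [0.4942, 0.0404, 0.0353]
orientation: [0.0, 0.124, 0.992, -0.0]
ft_force: [-0.5, 0.1, 0.5]
width: -0.0003
grip_force: 0.2
```

```bash
python3 s.py
```

```text
t 12.8 clamp TCP [-205.9   17.6] z 35.3 F clamp [-0.5 -0. ] 0.5
```

In contact and taking up slack; I'll keep going.

Call:
apply_moves(commands=[{"hand": 1,"tx": 0,"ty": -1,"tz": 0,"rx": 0,"ry": 0,"rz": 0},{"hand": 1,"tx": 0,"ty": -1,"tz": 0,"rx": 0,"ry": 0,"rz": 0},{"hand": 1,"tx": 0,"ty": -1,"tz": 0,"rx": 0,"ry": 0,"rz": 0},{"hand": 1,"tx": 0,"ty": -1,"tz": 0,"rx": 0,"ry": 0,"rz": 0},{"hand": 1,"tx": 0,"ty": 0,"tz": 0,"rx": 0,"ry": 0,"rz": 0}])

```text
t: 13.22
eef_pos: [0.4929, 0.0369, 0.0352]
orientation: [-0.0, 0.124, 0.992, 0.0]
ft_force: [-1.6, 3.1, 1.0]
width: 0.0
grip_force: 1.5
```

Call:
apply_moves(commands=[{"hand": 1,"tx": 0,"ty": -1,"tz": 0,"rx": 0,"ry": 0,"rz": 0},{"hand": 1,"tx": 0,"ty": -1,"tz": 0,"rx": 0,"ry": 0,"rz": 0},{"hand": 1,"tx": 0,"ty": -1,"tz": 0,"rx": 0,"ry": 0,"rz": 0},{"hand": 1,"tx": 0,"ty": -1,"tz": 0,"rx": 0,"ry": 0,"rz": 0},{"hand": 1,"tx": 0,"ty": 0,"tz": 0,"rx": 0,"ry": 0,"rz": 0}])

```text
t: 13.63
eef_pos: [0.4924, 0.0323, 0.0354]
orientation: [0.0, 0.124, 0.992, -0.0]
ft_force: [-0.7, -0.0, -0.8]
width: -0.0001
grip_force: 0.5
```

Call:
apply_moves(commands=[{"hand": 1,"tx": 0,"ty": -1,"tz": 0,"rx": 0,"ry": 0,"rz": 0},{"hand": 1,"tx": 0,"ty": -1,"tz": 0,"rx": 0,"ry": 0,"rz": 0},{"hand": 1,"tx": 0,"ty": -1,"tz": 0,"rx": 0,"ry": 0,"rz": 0},{"hand": 1,"tx": 0,"ty": 0,"tz": 0,"rx": 0,"ry": 0,"rz": 0}])

```text
t: 13.97
eef_pos: [0.4917, 0.0295, 0.0354]
orientation: [0.0, 0.124, 0.992, -0.0]
ft_force: [0.2, 0.2, -0.1]
width: -0.0001
grip_force: 0.1
```

```bash
python3 s.py
```

```text
t 13.9667 clamp TCP [-205.6    6.4] z 35.4 F clamp [0.1 0.2] -0.1
```

The force rose and then dropped away, so the pliers have probably popped. I'll back off and look.

Call:
apply_moves(commands=[{"hand": 1,"tx": 0,"ty": 6,"tz": 0,"rx": 0,"ry": 0,"rz": 0},{"hand": 1,"tx": 0,"ty": 10,"tz": 0,"rx": 0,"ry": 0,"rz": 0},{"hand": 1,"tx": 0,"ty": 10,"tz": 0,"rx": 0,"ry": 0,"rz": 0},{"hand": 1,"tx": 0,"ty": 5,"tz": -20,"rx": 0,"ry": 0,"rz": 0},{"hand": 1,"tx": 0,"ty": 0,"tz": -30,"rx": 0,"ry": 0,"rz": 0},{"hand": 1,"tx": -10,"ty": 0,"tz": -35,"rx": 0,"ry": 0,"rz": 0},{"hand": 1,"tx": -30,"ty": 0,"tz": -35,"rx": 0,"ry": 0,"rz": 0},{"hand": 1,"tx": -30,"ty": 0,"tz": -35,"rx": 0,"ry": 0,"rz": 0},{"hand": 1,"tx": -30,"ty": 0,"tz": -35,"rx": 0,"ry": 0,"rz": 0},{"hand": 1,"tx": -30,"ty": 0,"tz": -20,"rx": 0,"ry": 0,"rz": 0},{"hand": 1,"tx": 0,"ty": 0,"tz": 0,"rx": 0,"ry": 0,"rz": 0},{"hand": 1,"tx": 0,"ty": 0,"tz": 0,"rx": 0,"ry": 0,"rz": 0}])

```text
t: 14.97
eef_pos: [0.6186, 0.0307, 0.2367]
orientation: [0.001, 0.124, 0.992, 0.0]
ft_force: [-0.4, 0.3, 0.5]
width: -0.0001
grip_force: 0.0
```

```bash
python3 - <<'E'
import s
from h import *
im=imaging.capture('wrist')
cv2.imwrite('pics/w5.png',cv2.resize(im,(800,600),interpolation=cv2.INTER_CUBIC))
E
```

```text
t 14.9667 clamp TCP [-83.1  39.2] z 236.7 F clamp [-0.5  0.2] 0.5
```

View pics/w5.png

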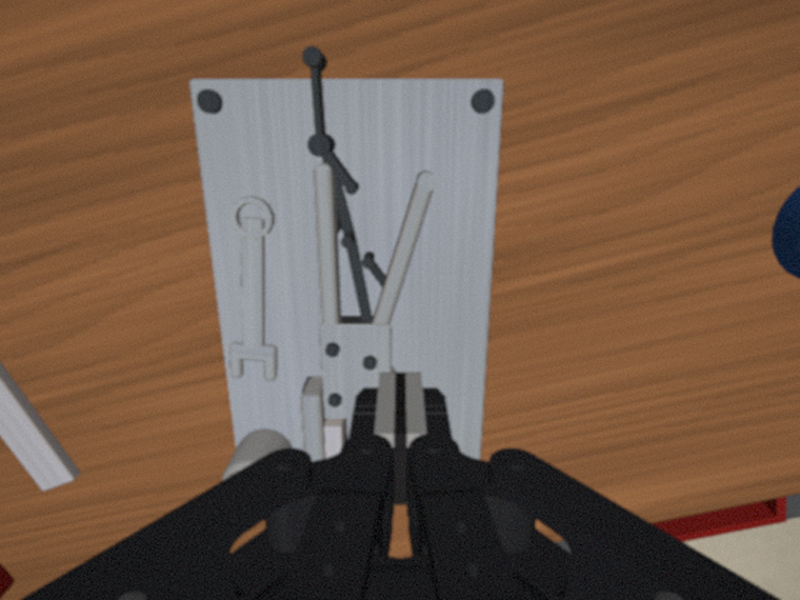

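The moving handle stands open again, its end at (424,180). The stud is free at (313,57) and the wrench and tin are undisturbed. The hand is clear, so I'm handing in.

```bash
python3 -c "
from workcell import bot
print(bot.finish_job())"
```

```text
the job is handed in; nothing more can be done
None
```

The pliers were squeezed until they snapped and stayed locked by themselves, then released with the lever; they now stand open with the lever let go. Hand force peaked near 15 N and the run took about 15 s. I took the pin as pressed home from the lock and did not check it in a picture.

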